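Make up a dispensary order in the colour-coded caddy

TASK

Make up the order in the grey caddy: stand the white jar with the orange lid upright in the orange bay and the white squeeze bottle with the blue cap upright in the blue bay, and lay the carton with the green band flat, right way up, in the green bay, setting each down gently rather than dropping it. The green carton has stuck askew under the keeper bar of the sloping dispenser chute: slide it back up the slope until it is clear of the bar, then lift it out. Leave the look-alikes (black-lidded jar, red-capped bottle, red-banded carton) where they are.

Things in the scene. Friction and masses are not known exactly. Their poses are not given: they have to be found in the camera images.
- jar_orange: Round white plastic jar, body 50 mm across and 50 mm high, orange lid 54 mm across and 18 mm high on top (68 mm in all). Origin at the centre of its underside, z up. Stands on the counter. About 120 g.
- bottle_blue: Slim round white squeeze bottle, body 38 mm across up to 75 mm, a short shoulder, then a blue pointed cap from 84 to 114 mm. Origin at the centre of its underside, z up. Stands on the counter. About 90 g.
- carton_green: White box-shaped carton, 68 mm long (x), 34 mm wide (y), 30 mm high (z), with a broad green band round it. Origin at the centre of its underside. About 60 g. Starts askew (up to 0.25 rad) on the chute's sloping floor, tilted with it, its +x uphill. Its low end is 14 to 22 mm under the keeper bar (3 mm over its top), so it cannot be lifted straight out; slid 35 mm uphill it is clear and stays.
- bay_orange: Orange bay of the order caddy: flat orange liner 87 x 79 x 2 mm. Origin: centre of the liner's underside, 4 mm above the counter; z up, x along the bay's 88 mm inner length, y along its 80 mm width. The caddy is one fixed grey tray (98 x 260 mm) of three bays side by side along y (85 mm pitch, colours in any order); its 5 mm walls stand 12 mm above the liners' tops.
- bay_blue: Blue bay of the order caddy: flat blue liner 87 x 79 x 2 mm. Origin: centre of the liner's underside, 4 mm above the counter; z up, x along the bay's 88 mm inner length, y along its 80 mm width. The caddy is one fixed grey tray (98 x 260 mm) of three bays side by side along y (85 mm pitch, colours in any order); its 5 mm walls stand 12 mm above the liners' tops.
- bay_green: Green bay of the order caddy: flat green liner 87 x 79 x 2 mm. Origin: centre of the liner's underside, 4 mm above the counter; z up, x along the bay's 88 mm inner length, y along its 80 mm width. The caddy is one fixed grey tray (98 x 260 mm) of three bays side by side along y (85 mm pitch, colours in any order); its 5 mm walls stand 12 mm above the liners' tops.
- jar_black: Round white plastic jar, body 50 mm across and 50 mm high, black lid 54 mm across and 18 mm high on top (68 mm in all). Origin at the centre of its underside, z up. Stands on the counter. A look-alike that is not in the order: it stays where it is.
- bottle_red: Slim round white squeeze bottle, body 38 mm across up to 75 mm, a short shoulder, then a red pointed cap from 84 to 114 mm. Origin at the centre of its underside, z up. Stands on the counter. A look-alike that is not in the order: it stays where it is.
- carton_red: White box-shaped carton, 68 mm long (x), 34 mm wide (y), 30 mm high (z), with a broad red band round it. Origin at the centre of its underside. Lies flat on the counter. A look-alike that is not in the order: it stays where it is.
- chute: Fixed dispenser chute: straight trough 180 mm long, 54 mm wide inside, rising towards its +x at 0.16 rad. Origin on the counter under its middle, z up; trough floor 28 mm up there. Above the floor: 5 mm side walls 7 mm high, low-end lip 6 mm, high end open. A 6 mm dark steel keeper bar on posts at both walls crosses it 60 mm downhill of the middle, underside 33 mm and top 39 mm above the floor.
There are look-alikes about, which are no part of the job. Leave any purple or yellow look-alike of the carton_green alone.

How it is judged:
At the end, for the whole second after the job is handed in: Jar, bottle and green carton each rest released and still on the floor of the bay of their own colour (origin within 36 mm of its centre, underside within 6 mm of the liner, tilt below 0.12 rad); the three look-alikes are within 30 mm of where they started (horizontal distance between jar_orange and bay_orange below 0.036 m and z of jar_orange in the frame of bay_orange between -0.003 and 0.008 m and angle between each of jar_orange, bottle_blue, carton_green's own z axis and vertical below 0.12 rad and linear speed of each of jar_orange, bottle_blue, carton_green below 0.02 m/s and contact force between the fingers and jar_orange below 0.1 N and horizontal distance between bottle_blue and bay_blue below 0.036 m and z of bottle_blue in the frame of bay_blue between -0.003 and 0.008 m and contact force between the fingers and bottle_blue below 0.1 N and horizontal distance between carton_green and bay_green below 0.036 m and z of carton_green in the frame of bay_green between -0.003 and 0.008 m and contact force between the fingers and carton_green below 0.1 N and distance of each of jar_black, bottle_red, carton_red from where it was at the start of the episode below 0.03 m); the robot touches nothing.
It fails at once if a look-alike is carried off, pushed away (more than 30 mm) or knocked over (distance of any of jar_black, bottle_red, carton_red from where it was at the start of the episode above 0.03 m or angle between any of jar_black, bottle_red, carton_red's own z axis and vertical above 0.5 rad).
It fails at once if the jar is dropped into the caddy: let go more than 35 mm above its bay (horizontal distance between jar_orange and bay_orange below 0.05 m and z of jar_orange in the frame of bay_orange above 0.037 m and contact force between each of the arm, the fingers and jar_orange below 0.02 N).
It fails at once if the bottle is dropped into the caddy: let go more than 35 mm above its bay (horizontal distance between bottle_blue and bay_blue below 0.05 m and z of bottle_blue in the frame of bay_blue above 0.037 m and contact force between each of the arm, the fingers and bottle_blue below 0.02 N).
It fails at once if the carton is dropped into the caddy: let go more than 35 mm above its bay (horizontal distance between carton_green and bay_green below 0.05 m and z of carton_green in the frame of bay_green above 0.037 m and contact force between each of the arm, the fingers and carton_green below 0.02 N).
It also fails if it takes over 88 s, if anything falls off the work surface, if the arm or the gripper's body presses on something with over 40 N, if the wrist force passes 120 N, or if a joint passes its speed limit or range.

ROBOT

A 7-joint arm with a two-finger parallel gripper is mounted at the origin on the work surface. World frame = base frame: x ahead of the robot, y to its left, z up, the work surface at z = 0. Lengths are in m, angles in rad, forces in N, time in s.
With the tool pointing down it reaches from about 0.4 to 0.925 m from the base axis. Payload 4.1 kg.
Tool frame: the origin (TCP) lies on the centre line of the jaws, within the pads' length; the fingertips stand 8 mm ahead of it and the grasp point (between the pads) lies 11 mm behind it; z points along the fingers, y is the direction in which the jaws open and shut (so a half turn about z gives the same grasp; the last joint's range is limited). The gripper opens to 85 mm and grips with 20 to 120 N. Pads are 22 mm wide; open, the fingers measure 114 mm over their backs; the gripper's body (76 mm by 85 mm) begins 54 mm behind the grasp point. The pads swing forward as they close: fully open they stand 13 mm farther back than shut.
Start: joints at [-1.405, 0.398, 0.045, 1.537, -0.019, 1.207, -0.051], TCP at [0.17, 0.627, 0.239] pointing down, gripper open.
Joint ranges: [-2.82, 2.82], [-0.49, 2.23], [-1.37, 1.46], [0, 2.46], [-1.36, 4.5], [0.23, 2], [-2.94, 2.94]. Speed limits (rad/s): [2.57, 2.57, 3.14, 3.14, 3.14, 3.14, 3.14].

INTERFACE

Orientations are given as [roll, pitch, yaw] about the fixed x, y, z axes, in that order (R = Rz(yaw) Ry(pitch) Rx(roll)).
In Python, from workcell import robot gives the robot as it stands.
- The arm moves only by the tool arm_command, never from a script. Its argument "rows" is one flat list of numbers, 5 for each row, row after row: the opening, from 0 (shut) to 1 (fully open), then the shift along the tool's x, y, z in mm, then the turn about the tool's z in degrees. In form: [jaw, dx, dy, dz, turn, jaw, dx, dy, dz, turn, ...]. A call has exactly 5 rows; each row is the pose to reach, as a shift and turn from the pose measured when the call began, along the tool's axes at that moment; what a row does not reach only later rows make up. A row lasts 1/10 s, in which the tool goes at most 50 mm and 8.59 degrees, less where a joint would pass 70% of its speed; a pose out of reach is approached as far as the arm can. A call with a gripper value outside its range is refused whole. The fingers move at their own pace and stop on an object; the grip force is fixed at half the most. Time passes only in rows, so rows that repeat a pose let the fingers close, or fill a call up. It gives the time, the measured TCP pose, the force and the opening at its end, in the units of the state.
- robot.sense(): the state, without advancing time (a new reading comes with each control period).
- robot.grab_frame(name): name is "side" or "top" or "wrist"; returns a dict with "img" (400x640x3 uint8, blue, green, red), "fov_y" (degrees; the focal length in pixels is half the picture's height over the tangent of half this angle, whatever the lens; pixels are square), "cx", "cy" (the principal point, pixels), "origin" and "rotation" of the camera in the world. Camera axes: x right, y up, looking along -z (the intrinsics and any distortion apply to the point x, -y, -z); pixel columns grow to the right and rows downward; lengths in m; the calibration is good to about 2 mm. A picture is of the moment at which its call begins. There is no depth.
- robot.finish_job(): hands the job in, once; it reports no verdict.
The state is a dict: "t": time; "joint_positions": joint angles; "joint_vel": joint speeds; "joint_torque": joint torques, N m; "tool_pos": TCP position; "tool_rot": TCP orientation; "wrist_force": force on the tool from outside, world axes, zero at the start; "ft_torque": the same for the moment, N m; "grip_width": finger opening in m.
Only numpy, scipy, OpenCV 4.12 (cv2) and the standard library are available. Lean on these libraries where they do the work, as an engineer would, in place of code of your own. Each camera call takes 0.05 s, during which the arm holds its last target.

## Working session

There is one attempt and no reset: what is moved stays moved. The work goes in short steps, Python scripts to look and compute and a tool call to move; the robot and the scene stay as the last step left them, time stands still between calls to the robot, and variables do not carry over. Pictures are saved under pics/ and viewed, and the job is handed in when it is done.

Besides the shell and the picture viewer there is one more tool, called after "Call:" by a JSON object that holds its "method" and its "body". arm_command: Moves the arm, as the interface text tells. Its arguments: {"type":"object","properties":{"rows":{"type":"array"}},"required":["rows"]}

```bash
ls; mkdir -p pics
python3 - <<'E'
from workcell import robot
import cv2
s=robot.sense();print(s['t'],s['tool_pos'],s['tool_rot'],s['grip_width'],s['wrist_force'])
for n in ['side','top','wrist']:
    f=robot.grab_frame(n);cv2.imwrite(f'pics/{n}0.png',f['img']);print(n,{k:v for k,v in f.items() if k!='img'})
E
```

```text
pics
0.0 [0.16990362 0.62676261 0.23826199] [-3.13965321e+00  1.08328988e-04  2.87692423e+00] 0.08541398477597532 [-0.79062898  0.76039271 -0.4845393 ]
side {'fov_y': 54.968860030395696, 'cx': 320.7456559216477, 'cy': 199.7705861780479, 'origin': array([ 0.05517568, -0.53902184,  0.66008699]), 'rotation': array([ 0.83038795, -0.01184862, -0.60550337])}
top {'fov_y': 51.973506743223396, 'cx': 321.94424887074376, 'cy': 199.4256866167987, 'origin': array([0.23708389, 0.00910354, 1.19417444]), 'rotation': array([ 0.18810978, -0.01971772, -1.58277856])}
wrist {'fov_y': 59.964258478470946, 'cx': 314.90835487961664, 'cy': 197.73396124174528, 'origin': array([0.08906048, 0.64838895, 0.37317856]), 'rotation': array([-0.33162943,  0.00197631,  1.30495639])}
```

View pics/top0.png

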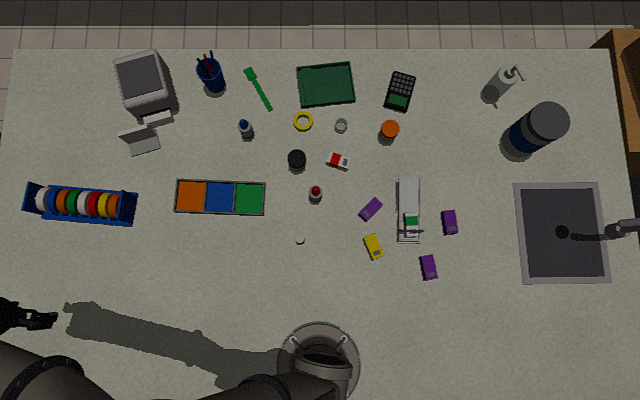

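View pics/side0.png

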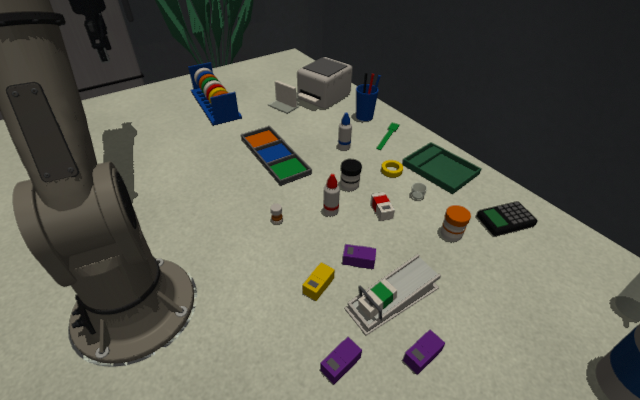

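View pics/wrist0.png

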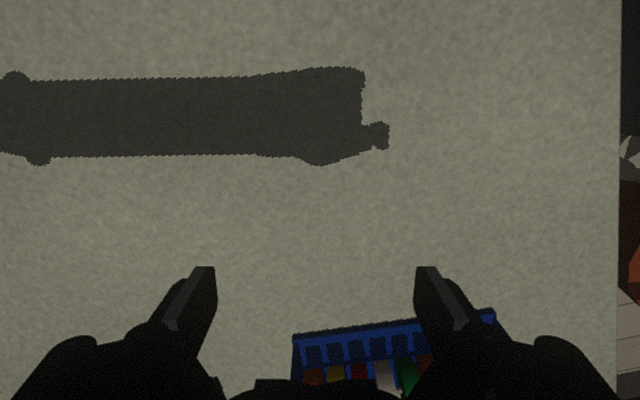

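Top view: caddy at (220,197), with orange, blue and green bays from left to right. Orange jar is at (390,129), blue bottle at (246,128), and the chute at (408,210) with the green carton at its low end (411,222). Uphill is up in the image, i.e. world +x.

```bash
cat > h.py <<'E'
import numpy as np,cv2
from scipy.spatial.transform import Rotation as Ro
def cam(f):
    R=Ro.from_euler('xyz',f['rotation']).as_matrix(); fl=200/np.tan(np.radians(f['fov_y'])/2)
    return R,np.array(f['origin']),fl
def ray(f,u,v):
    R,o,fl=cam(f); d=R@np.array([(u-f['cx'])/fl,-(v-f['cy'])/fl,-1]); return o,d
def onz(f,u,v,z):
    o,d=ray(f,u,v); return o+d*(z-o[2])/d[2]
def proj(f,p):
    R,o,fl=cam(f); c=R.T@(np.array(p)-o); return f['cx']+fl*c[0]/-c[2], f['cy']-fl*c[1]/-c[2]
def blobs(img,lo,hi,amin=15,roi=None):
    hsv=cv2.cvtColor(img,cv2.COLOR_BGR2HSV); m=cv2.inRange(hsv,np.array(lo),np.array(hi))
    if roi: 
        k=np.zeros_like(m);x0,y0,x1,y1=roi;k[y0:y1,x0:x1]=1;m=m*k
    n,l,s,c=cv2.connectedComponentsWithStats(m)
    return [(c[i].round(1).tolist(),s[i].tolist()) for i in range(1,n) if s[i][4]>=amin],m
def tri(f1,p1,f2,p2):
    o1,d1=ray(f1,*p1);o2,d2=ray(f2,*p2);d1/=np.linalg.norm(d1);d2/=np.linalg.norm(d2)
    t=np.linalg.lstsq(np.c_[d1,-d2],o2-o1,rcond=None)[0];a=o1+t[0]*d1;b=o2+t[1]*d2
    return (a+b)/2,np.linalg.norm(a-b)
E
python3 - <<'E'
from workcell import robot
from h import *
fs={n:robot.grab_frame(n) for n in('top','side')}
print('tcp proj',proj(fs['top'],[.17,.627,.239]))
cols={'orange':((6,150,70),(16,255,255)),'blue':((105,150,50),(125,255,255)),'green':((50,150,50),(85,255,255)),'red':((0,150,70),(5,255,255))}
for n,f in fs.items():
    for c,(a,b) in cols.items():
        for q in blobs(f['img'],a,b)[0]: print(n,c,q)
    big=cv2.resize(f['img'][90:290,340:480] if n=='top' else f['img'][240:340,330:460],None,fx=4 if n=='top' else 6,fy=4 if n=='top' else 6,interpolation=cv2.INTER_CUBIC)[:600]
    big=cv2.convertScaleAbs(big,alpha=1.5)
    cv2.imwrite(f'pics/z_{n}.png',big[:, :800])
f=fs['top']
cv2.imwrite('pics/z_top.png',cv2.resize(f['img'][165:255,350:470],None,fx=6,fy=6,interpolation=cv2.INTER_CUBIC))
E
```

```text
tcp proj (np.float64(36.00274249962456), np.float64(311.6319285499902))
top orange ([624.2, 37.6], [613, 29, 27, 25, 259])
top orange ([620.9, 70.6], [616, 53, 13, 33, 115])
top orange ([625.3, 89.3], [620, 86, 10, 8, 28])
top orange ([631.1, 121.5], [621, 90, 19, 62, 377])
top orange ([389.9, 128.0], [381, 120, 18, 17, 242])
top orange ([190.2, 195.9], [176, 181, 29, 30, 760])
top orange ([60.9, 199.6], [56, 189, 13, 23, 177])
top orange ([112.4, 204.5], [108, 194, 12, 23, 171])
top blue ([211.7, 73.0], [197, 60, 24, 21, 63])
top blue ([242.6, 121.5], [240, 119, 7, 8, 25])
top blue ([25.5, 195.4], [22, 182, 8, 28, 61])
top blue ([219.3, 197.0], [205, 182, 29, 30, 748])
top blue ([80.6, 207.8], [42, 185, 90, 41, 885])
top blue ([132.9, 193.2], [128, 192, 9, 4, 17])
top green ([257.0, 86.4], [244, 67, 29, 44, 245])
top green ([397.4, 99.8], [388, 94, 19, 13, 123])
top green ([248.4, 198.3], [235, 184, 28, 29, 749])
top green ([71.4, 200.1], [67, 190, 13, 23, 155])
top green ([411.2, 220.4], [405, 216, 13, 10, 98])
top red ([335.2, 158.6], [330, 153, 11, 12, 83])
top red ([91.8, 202.2]
[... 252 characters left out ...]
.9, 232.4], [450, 231, 14, 3, 18])
side blue ([214.7, 100.4], [188, 62, 54, 63, 1190])
side blue ([366.7, 100.4], [357, 75, 24, 46, 454])
side blue ([345.6, 119.5], [342, 113, 8, 12, 63])
side blue ([273.9, 152.2], [257, 143, 35, 19, 368])
side blue ([344.6, 143.1], [340, 142, 10, 3, 18])
side green ([207.5, 80.6], [202, 77, 16, 12, 55])
side green ([387.8, 134.8], [377, 123, 22, 27, 146])
side green ([287.8, 167.8], [270, 158, 37, 21, 431])
side green ([495.1, 217.4], [484, 209, 23, 18, 200])
side green ([382.0, 291.8], [371, 283, 22, 20, 206])
side red ([212.5, 87.7], [206, 84, 18, 13, 66])
side red ([331.7, 181.8], [327, 174, 10, 15, 109])
side red ([380.6, 199.0], [373, 195, 16, 10, 93])
```

View pics/z_top.png

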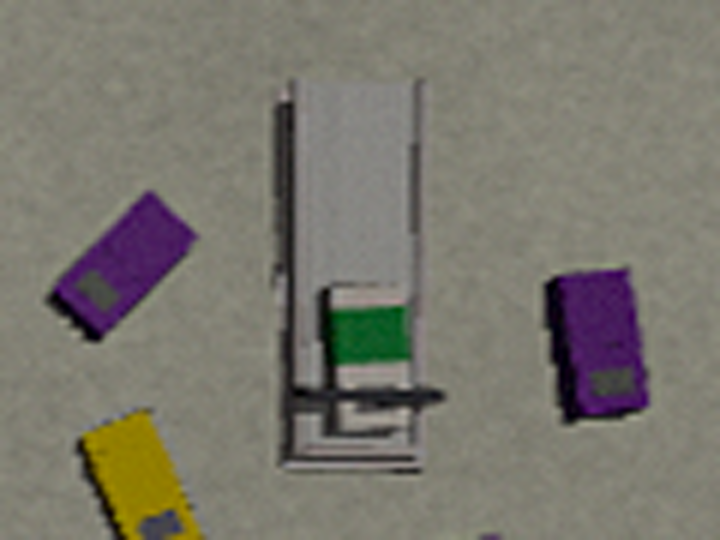

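View pics/z_side.png

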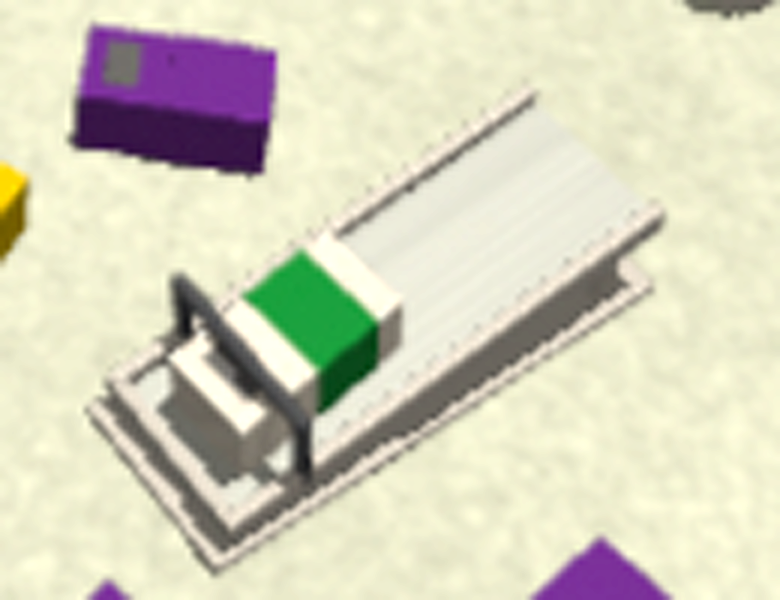

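Run:
```python
from workcell import robot
from h import *
np.set_printoptions(precision=4,suppress=True)
T=robot.grab_frame('top');S=robot.grab_frame('side')
def P(n,v):print(n,*v)
for n,a,b in [('jar',(389.9,128),(458,215.4)),('bot',(242.6,121.5),(345.6,119.5)),('bayO',(190.2,195.9),(261,138.1)),('bayB',(219.3,197),(273.9,152.2)),('bayG',(248.4,198.3),(287.8,167.8)),('cart',(411.2,220.4),(382,291.8))]: P(n,tri(T,a,S,b))
print('jar z.064',onz(T,389.9,128,.064),onz(S,458,215.4,.059))
print('bot',onz(T,242.6,121.5,.1),onz(S,345.6,119.5,.098))
for c in [(190.2,195.9),(219.3,197),(248.4,198.3)]:P('bayT',[onz(T,*c,.006)])
for c in [(261,138.1),(273.9,152.2),(287.8,167.8)]:P('bayS',[onz(S,*c,.006)])
zt=lambda u,v:(350+u/6-.4,165+v/6-.4)
zs=lambda u,v:(330+u/6-.4,240+v/6-.4)
hi,lo=.0493,.0207
for n,p,z in [('hiL',(293,80),hi),('hiR',(423,80),hi),('loL',(285,460),lo),('loR',(420,460),lo)]:P(n,[onz(T,*zt(*p),z)])
for n,p,z in [('hiL',(535,95),hi),('hiR',(660,213),hi),('loL',(108,383),lo),('loR',(232,525),lo)]:P('S'+n,[onz(S,*zs(*p),z)])
# carton top band corners: top(340..), side
tb=[(329,308),(406,306),(410,360),(335,364)]; 
sb=[(245,295),(303,252),(379,322),(318,372)]
for p in tb:P('tb',[onz(T,*zt(*p),.0515)])
for p in sb:P('sb',[onz(S,*zs(*p),.0515)])
# upper end corners
for p in [(331,286),(404,287)]:P('tE',[onz(T,*zt(*p),.056)])
for p in [(323,234),(402,303)]:P('sE',[onz(S,*zs(*p),.056)])
```

```text
jar [ 0.6627 -0.2162  0.0583] 0.003273016526571999
bot [0.6703 0.208  0.0908] 0.006037514070676206
bayO [0.4744 0.3684 0.0112] 0.0026772639488143474
bayB [0.4708 0.2837 0.0107] 0.0022474044080350152
bayG [0.4663 0.1989 0.0103] 0.002155944591541706
cart [ 0.392  -0.2674  0.049 ] 0.0009459564766344515
jar z.064 [ 0.662  -0.2161  0.064 ] [ 0.6602 -0.2159  0.059 ]
bot [0.6695 0.205  0.1   ] [0.6593 0.1992 0.098 ]
bayT [0.4767 0.3695 0.006 ]
bayT [0.4727 0.2844 0.006 ]
bayT [0.4682 0.1991 0.006 ]
bayS [0.4765 0.3761 0.006 ]
bayS [0.4727 0.29   0.006 ]
bayS [0.468 0.204 0.006]
hiL [ 0.516  -0.2372  0.0493]
hiR [ 0.5155 -0.2999  0.0493]
loL [ 0.3363 -0.2307  0.0207]
loR [ 0.3357 -0.2956  0.0207]
ShiL [ 0.5117 -0.2438  0.0493]
ShiR [ 0.5099 -0.3018  0.0493]
SloL [ 0.3355 -0.2374  0.0207]
SloR [ 0.3364 -0.2974  0.0207]
tb [ 0.405  -0.2486  0.0515]
tb [ 0.4056 -0.285   0.0515]
tb [ 0.38   -0.2855  0.0515]
tb [ 0.3784 -0.2501  0.0515]
sb [ 0.3767 -0.2511  0.0515]
sb [ 0.4024 -0.249   0.0515]
sb [ 0.4046 -0.282   0.0515]
sb [ 0.3771 -0.2848  0.0515]
tE [ 0.4147 -0.249   0.056 ]
tE [ 0.414  -0.2834  0.056 ]
sE [ 0.4097 -0.2495  0.056 ]
sE [ 0.4127 -0.2828  0.056 ]
```

```bash
cat > go.py <<'E'
import sys
from workcell import robot
from h import *
s=robot.sense();R=Ro.from_euler('xyz',s['tool_rot']).as_matrix()
yaw=np.degrees(s['tool_rot'][2])
print('t',round(s['t'],2),'pos',s['tool_pos'].round(4),'yaw',round(yaw,1),'w',round(s['grip_width'],4),'F',s['wrist_force'].round(1),'q',np.round(s['joint_positions'],2))
if len(sys.argv)>1:
    p=np.array([float(a) for a in sys.argv[1:4]]);d=R.T@(p-s['tool_pos'])*1000
    print('shift',d.round(0),'turn',round((yaw-float(sys.argv[4])+180)%360-180,1) if len(sys.argv)>4 else '')
E
python3 go.py .667 .205 .24 90
```

```text
t 0.35 pos [0.1701 0.6272 0.2391] yaw 164.8 w 0.0851 F [-0.8 -0.4  0.3] q [-1.4   0.4   0.05  1.54 -0.02  1.21 -0.05]
shift [-590. -278.   -1.] turn 74.8
```

Call:
{"method": "arm_command", "body": {"rows": [1, -590, -277, 0, 75, 1, -590, -277, 0, 75, 1, -590, -277, 0, 75, 1, -590, -277, 0, 75, 1, -590, -277, 0, 75]}}

```text
t: 0.85
tool_pos: [0.362, 0.4641, 0.2396]
tool_rot: [3.141, -0.0, 2.121]
wrist_force: [0.2, 1.1, 0.0]
grip_width: 0.0853
```

```bash
python3 go.py .667 .205 .24 90
```

```text
t 0.85 pos [0.362  0.4641 0.2396] yaw 121.5 w 0.0853 F [0.2 1.1 0. ] q [-1.2   0.3   0.27  1.69 -0.09  1.16 -0.35]
shift [-380.  125.   -0.] turn 31.5
```

Call:
{"method": "arm_command", "body": {"rows": [1, -380, 125, 0, 31, 1, -380, 125, 0, 31, 1, -380, 125, 0, 31, 1, -380, 125, 0, 31, 1, -380, 125, 0, 31]}}

```text
t: 1.35
tool_pos: [0.5525, 0.3027, 0.2397]
tool_rot: [3.141, -0.001, 1.579]
wrist_force: [0.9, 0.9, 0.1]
grip_width: 0.0853
```

```bash
python3 go.py .667 .205 .24 90
```

```text
t 1.35 pos [0.5525 0.3027 0.2397] yaw 90.5 w 0.0853 F [0.9 0.9 0.1] q [-0.91  0.39  0.46  1.6  -0.18  1.19 -0.41]
shift [-99. 114.  -0.] turn 0.5
```

Call:
{"method": "arm_command", "body": {"rows": [1, -99, 114, 0, 0, 1, -99, 114, 0, 0, 1, -99, 114, 0, 0, 1, -99, 114, 0, 0, 1, -99, 114, 0, 0]}}

```text
t: 1.85
tool_pos: [0.6682, 0.2024, 0.2393]
tool_rot: [3.141, -0.0, 1.575]
wrist_force: [-0.3, 1.4, -1.1]
grip_width: 0.0855
```

```bash
cat > w.py <<'E'
import sys
from workcell import robot
from h import *
f=robot.grab_frame('wrist');s=robot.sense();cv2.imwrite(f'pics/{sys.argv[1]}.png',f['img'])
print(s['tool_pos'].round(4),f['origin'],f['rotation'])
import pickle;pickle.dump(f,open('w.pkl','wb'))
E
python3 w.py w1
```

```text
[0.667  0.205  0.2393] [0.66763067 0.2855841  0.37410666] [-0.33104463 -0.00123641  0.00305904]
```

View pics/w1.png

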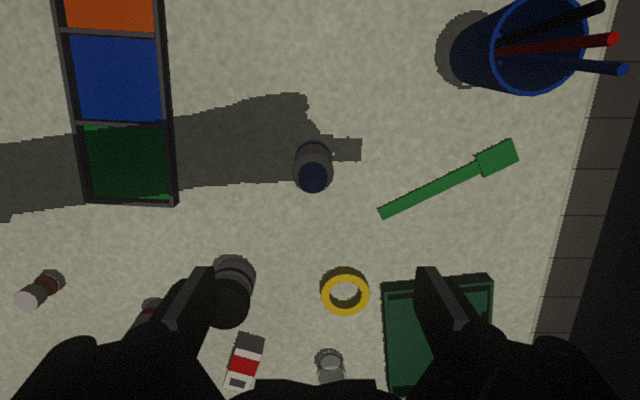

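Run:
```python
from h import *
import pickle
f=pickle.load(open('w.pkl','rb'))
for p in [(.667,.205,.114),(.667,.205,0),(.667,.205,.1)]: print(proj(f,p))
for z in (.114,.09,.084): print(z,onz(f,313,178,z))
for n,c in [('blue',[(70,37),(155,35),(160,117),(79,122)]),('green',[(82,127),(164,123),(171,197),(90,199)])]:
    q=np.array([onz(f,*p,.006) for p in c]);print(n,q.round(4).tolist(),q.mean(0))
cv2.imwrite('pics/w1z.png',cv2.convertScaleAbs(cv2.resize(f['img'][120:220,250:380],None,fx=6,fy=6),alpha=2.5))
```

```text
(np.float64(313.3815187751079), np.float64(187.11682467085245))
(np.float64(313.68612759711294), np.float64(156.32519880484955))
(np.float64(313.4313218339772), np.float64(182.08244271962386))
0.114 [0.66669103 0.21242283 0.114     ]
0.09 [0.66660433 0.20567225 0.09      ]
0.084 [0.66658266 0.20398461 0.084     ]
blue [[0.431, 0.3229, 0.006], [0.5134, 0.3249, 0.006], [0.5072, 0.2473, 0.006], [0.422, 0.242, 0.006]] [0.46842091 0.28430282 0.006     ]
green [[0.4241, 0.2368, 0.006], [0.5105, 0.2412, 0.006], [0.5071, 0.1595, 0.006], [0.4158, 0.1569, 0.006]] [0.46438335 0.19862005 0.006     ]
```

View pics/w1z.png

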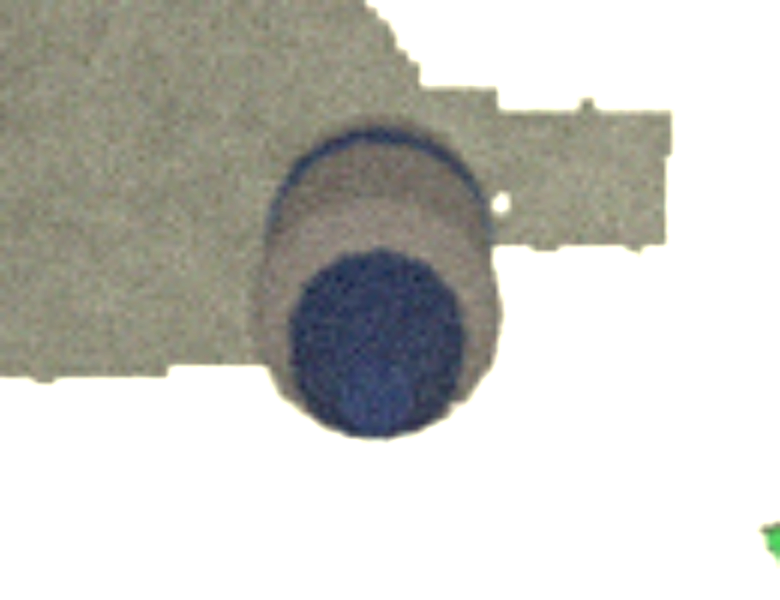

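The cap disc is centred at (313,177), which puts the bottle at (0.667, 0.205), as expected. Descending.

Call:
{"method": "arm_command", "body": {"rows": [1, 0, 0, 50, 0, 1, 0, 0, 100, 0, 1, 0, 0, 150, 0, 1, 0, 0, 180, 0, 1, 0, 0, 181, 0]}}

```text
t: 2.4
tool_pos: [0.6613, 0.2075, 0.0529]
tool_rot: [-3.13, -0.0, 1.582]
wrist_force: [-0.2, 1.1, 0.1]
grip_width: 0.0855
```

Call:
{"method": "arm_command", "body": {"rows": [0, 0, 0, 0, 0, 0, 0, 0, 0, 0, 0, 0, 0, 0, 0, 0, 0, 0, 0, 0, 0, 0, 0, 0, 0]}}

```text
t: 2.9
tool_pos: [0.6635, 0.2082, 0.0555]
tool_rot: [-3.135, -0.002, 1.582]
wrist_force: [1.1, 1.1, 7.3]
grip_width: 0.0364
```

Call:
{"method": "arm_command", "body": {"rows": [0, 0, 0, 0, 0, 0, 0, 0, 0, 0, 0, 0, 0, 0, 0, 0, 0, 0, 0, 0, 0, 0, 0, 0, 0]}}

```text
t: 3.4
tool_pos: [0.6634, 0.208, 0.0556]
tool_rot: [-3.135, -0.002, 1.582]
wrist_force: [0.4, -0.2, 2.1]
grip_width: 0.0362
```

Call:
{"method": "arm_command", "body": {"rows": [0, 0, 0, -40, 0, 0, 0, 0, -80, 0, 0, 0, 0, -80, 0, 0, 0, 0, -80, 0, 0, 0, 0, -80, 0]}}

```text
t: 3.9
tool_pos: [0.6625, 0.2078, 0.1337]
tool_rot: [-3.132, -0.001, 1.582]
wrist_force: [0.1, -0.3, -1.6]
grip_width: 0.0367
```

```bash
python3 go.py .472 .286 .136 90
```

```text
t 3.9 pos [0.6625 0.2078 0.1337] yaw 90.6 w 0.0367 F [ 0.1 -0.3 -1.6] q [-0.66  0.61  0.45  1.53 -0.29  1.08 -0.14]
shift [  80. -190.   -0.] turn 0.6
```

Call:
{"method": "arm_command", "body": {"rows": [0, 80, -190, 0, 0, 0, 80, -190, 0, 0, 0, 80, -190, 0, 0, 0, 80, -190, 0, 0, 0, 80, -190, 0, 0]}}

```text
t: 4.4
tool_pos: [0.4634, 0.2886, 0.1331]
tool_rot: [-3.122, -0.0, 1.59]
wrist_force: [0.6, -0.5, -1.8]
grip_width: 0.0363
```

Call:
{"method": "arm_command", "body": {"rows": [0, 0, 0, 0, 0, 0, 0, 0, 0, 0, 0, 0, 0, 0, 0, 0, 0, 0, 0, 0, 0, 0, 0, 0, 0]}}

```text
t: 4.9
tool_pos: [0.4645, 0.2878, 0.133]
tool_rot: [-3.123, 0.0, 1.588]
wrist_force: [0.7, 0.1, -1.6]
grip_width: 0.0362
```

```bash
python3 go.py .472 .287 .0635 90; python3 w.py w2
```

```text
t 4.9 pos [0.4645 0.2878 0.133 ] yaw 91.0 w 0.0362 F [ 0.7  0.1 -1.6] q [-0.99  0.36  0.45  1.9  -0.2   0.94 -0.42]
shift [-1.  9. 69.] turn 1.0
[0.4643 0.288  0.133 ] [0.46542891 0.37104306 0.2677847 ] [-0.33137643  0.01793202  0.01651835]
```

View pics/w2.png

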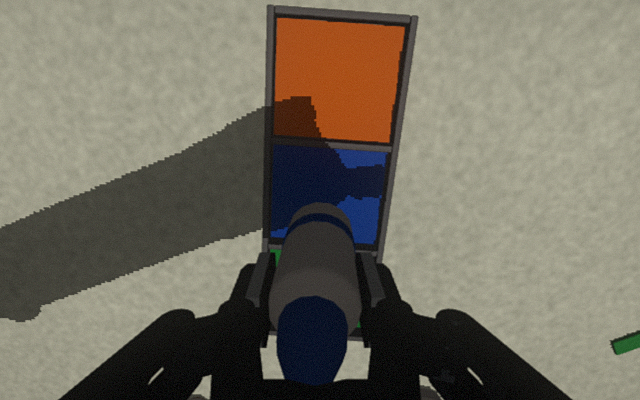

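Run:
```python
from h import *
import pickle
f=pickle.load(open('w.pkl','rb'))
for n,c in [('blue',[(272,145),(390,150),(380,246),(269,241)]),('or',[(275,17),(406,25),(391,143),(273,136)])]:
    q=np.array([onz(f,*p,.006) for p in c]);print(n,q.round(4).tolist(),q.mean(0))
print(onz(f,320,203,.078))
```

```text
blue [[0.4289, 0.3226, 0.006], [0.5186, 0.3205, 0.006], [0.5173, 0.2395, 0.006], [0.4244, 0.2417, 0.006]] [0.47232012 0.28107711 0.006     ]
or [[0.433, 0.4099, 0.006], [0.522, 0.4063, 0.006], [0.5189, 0.3259, 0.006], [0.4298, 0.3294, 0.006]] [0.47593478 0.36788268 0.006     ]
[0.46612084 0.30251411 0.078     ]
```

Blue bay is centred at about (0.472, 0.283). The bottle hangs about 4 mm off the TCP in y, so 8 mm along x is all it needs. Lowering.

Call:
{"method": "arm_command", "body": {"rows": [0, -1, 8, 0, 0, 0, -1, 8, 20, 0, 0, -1, 8, 40, 0, 0, -1, 8, 55, 0, 0, -1, 8, 60, 0]}}

```text
t: 5.45
tool_pos: [0.4706, 0.2863, 0.0712]
tool_rot: [-3.121, 0.002, 1.588]
wrist_force: [0.1, -1.1, -1.0]
grip_width: 0.036
```

```bash
python3 go.py .472 .287 .062 90
```

```text
t 5.45 pos [0.4706 0.2863 0.0712] yaw 91.0 w 0.036 F [ 0.1 -1.1 -1. ] q [-0.95  0.46  0.42  1.93 -0.26  0.83 -0.37]
shift [1. 2. 9.] turn 1.0
```

Call:
{"method": "arm_command", "body": {"rows": [0, 0, 1, 4, 0, 0, 0, 1, 7, 0, 0, 0, 1, 9, 0, 0, 0, 1, 10, 0, 0, 0, 1, 10, 0]}}

```text
t: 5.95
tool_pos: [0.4717, 0.2865, 0.0615]
tool_rot: [-3.121, 0.002, 1.589]
wrist_force: [0.9, 0.1, -0.7]
grip_width: 0.0364
```

Call:
{"method": "arm_command", "body": {"rows": [0, 0, 0, 1, 0, 0, 0, 0, 2, 0, 0, 0, 0, 3, 0, 0, 0, 0, 3, 0, 0, 0, 0, 3, 0]}}

```text
t: 6.45
tool_pos: [0.4721, 0.287, 0.0612]
tool_rot: [-3.121, -0.0, 1.588]
wrist_force: [-4.3, -1.5, 15.8]
grip_width: 0.0367
```

Contact at 15.8 N. Release, then rise.

Call:
{"method": "arm_command", "body": {"rows": [0.3, 0, 0, -1, 0, 0.6, 0, 0, -1, 0, 1, 0, 0, -1, 0, 1, 0, 0, -1, 0, 1, 0, 0, -1, 0]}}

```text
t: 6.95
tool_pos: [0.472, 0.2869, 0.0619]
tool_rot: [-3.121, 0.0, 1.588]
wrist_force: [-0.8, -1.0, -0.2]
grip_width: 0.0856
```

Call:
{"method": "arm_command", "body": {"rows": [1, 0, 0, -20, 0, 1, 0, 0, -50, 0, 1, 0, 0, -90, 0, 1, 0, 0, -130, 0, 1, 0, 0, -170, 0]}}

```text
t: 7.45
tool_pos: [0.4753, 0.2867, 0.2332]
tool_rot: [-3.12, 0.0, 1.588]
wrist_force: [0.1, 0.5, -0.3]
grip_width: 0.0856
```

```bash
python3 go.py .662 -.216 .24 90; python3 w.py w3
```

```text
t 7.45 pos [0.4753 0.2867 0.2332] yaw 91.0 w 0.0856 F [ 0.1  0.5 -0.3] q [-1.01  0.27  0.49  1.77 -0.15  1.15 -0.46]
shift [-506.  178.  -10.] turn 1.0
[0.4792 0.2886 0.2403] [0.47658982 0.36994609 0.36792643] [-0.33157627  0.02046127  0.01614606]
```

View pics/w3.png

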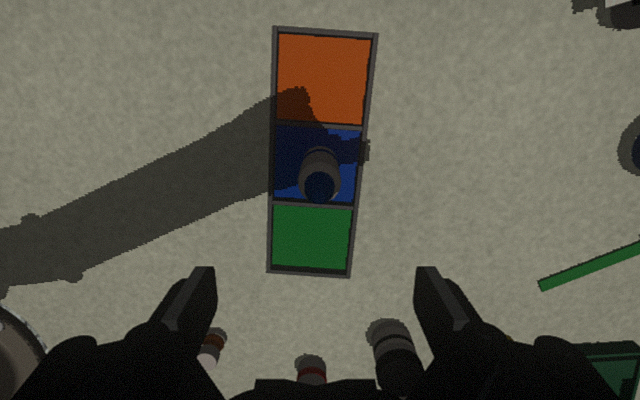

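The bottle stands in the blue bay at (319,175). Going to the jar.

Call:
{"method": "arm_command", "body": {"rows": [1, -500, 178, -5, 0, 1, -500, 178, -5, 0, 1, -500, 178, -5, 0, 1, -500, 178, -5, 0, 1, -500, 178, -5, 0]}}

```text
t: 8.0
tool_pos: [0.5655, 0.0518, 0.2353]
tool_rot: [-3.13, -0.008, 1.588]
wrist_force: [0.6, 1.3, -0.4]
grip_width: 0.0855
```

```bash
python3 go.py .662 -.216 .24 90
```

```text
t 8.0 pos [0.5655 0.0518 0.2353] yaw 91.0 w 0.0855 F [ 0.6  1.3 -0.4] q [-0.65  0.3   0.61  1.75 -0.2   1.16  0.03]
shift [-269.   92.   -8.] turn 1.0
```

Call:
{"method": "arm_command", "body": {"rows": [1, -269, 92, -8, 1, 1, -269, 92, -8, 1, 1, -269, 92, -8, 1, 1, -269, 92, -8, 1, 1, -269, 92, -8, 1]}}

```text
t: 8.5
tool_pos: [0.6504, -0.1832, 0.239]
tool_rot: [-3.13, -0.008, 1.571]
wrist_force: [0.1, 0.2, 0.4]
grip_width: 0.0851
```

```bash
python3 go.py .662 -.216 .24 90
```

```text
t 8.5 pos [ 0.6504 -0.1832  0.239 ] yaw 90.0 w 0.0851 F [0.1 0.2 0.4] q [-0.21  0.53  0.64  1.47 -0.32  1.27  0.46]
shift [-33.  12.  -1.] turn 0.0
```

Call:
{"method": "arm_command", "body": {"rows": [1, -33, 12, 0, 0, 1, -33, 12, 0, 0, 1, -33, 12, 0, 0, 1, -33, 12, 0, 0, 1, -33, 12, 0, 0]}}

```text
t: 9.0
tool_pos: [0.6627, -0.2138, 0.2385]
tool_rot: [-3.13, -0.009, 1.574]
wrist_force: [0.7, -0.1, -0.5]
grip_width: 0.0855
```

```bash
python3 w.py w4
python3 - <<'E'
from h import *
import pickle
f=pickle.load(open('w.pkl','rb'))
b,_=blobs(f['img'],(4,120,40),(18,255,255),60);print(b)
for c,s in b: print(onz(f,*c,.064))
E
```

```text
[ 0.6627 -0.214   0.2386] [ 0.66389411 -0.13188562  0.37406439] [-0.32186488  0.01098942  0.00212693]
[([314.0, 176.3], [285, 147, 58, 59, 2621])]
[ 0.65982281 -0.2144234   0.064     ]
```

View pics/w4.png

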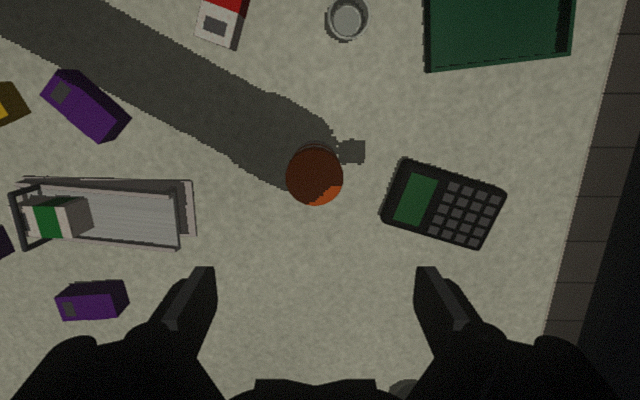

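Call:
{"method": "arm_command", "body": {"rows": [1, -1, -1, 50, 0, 1, -1, -1, 100, 0, 1, -1, -1, 150, 0, 1, -1, -1, 185, 0, 1, -1, -1, 190, 0]}}

```text
t: 9.55
tool_pos: [0.6561, -0.2099, 0.0435]
tool_rot: [-3.121, -0.013, 1.576]
wrist_force: [-1.0, 0.2, 0.6]
grip_width: 0.0856
```

Call:
{"method": "arm_command", "body": {"rows": [1, 0, 0, 0, 0, 0, 0, 0, 0, 0, 0, 0, 0, 0, 0, 0, 0, 0, 0, 0, 0, 0, 0, 0, 0]}}

```text
t: 10.05
tool_pos: [0.6582, -0.2106, 0.0466]
tool_rot: [-3.126, -0.012, 1.576]
wrist_force: [0.9, 0.5, 6.7]
grip_width: 0.0524
```

Call:
{"method": "arm_command", "body": {"rows": [0, 0, 0, 0, 0, 0, 0, 0, 0, 0, 0, 0, 0, 0, 0, 0, 0, 0, 0, 0, 0, 0, 0, 0, 0]}}

```text
t: 10.55
tool_pos: [0.6581, -0.2107, 0.0467]
tool_rot: [-3.126, -0.012, 1.576]
wrist_force: [0.4, 0.5, 1.0]
grip_width: 0.0525
```

```bash
python3 go.py
```

```text
t 10.55 pos [ 0.6581 -0.2107  0.0467] yaw 90.3 w 0.0525 F [0.4 0.5 1. ] q [-0.11  0.73  0.55  1.59 -0.44  0.97  0.59]
```

Call:
{"method": "arm_command", "body": {"rows": [0, 0, 0, -40, 0, 0, 0, 0, -80, 0, 0, 0, 0, -120, 0, 0, 0, 0, -160, 0, 0, 0, 0, -165, 0]}}

```text
t: 11.05
tool_pos: [0.6633, -0.2145, 0.2176]
tool_rot: [-3.135, -0.008, 1.576]
wrist_force: [-0.1, -1.0, -1.2]
grip_width: 0.0522
```

```bash
python3 go.py .476 .372 .212 90
```

```text
t 11.05 pos [ 0.6633 -0.2145  0.2176] yaw 90.3 w 0.0522 F [-0.1 -1.  -1.2] q [-0.15  0.58  0.63  1.44 -0.35  1.25  0.52]
shift [ 587. -184.   12.] turn 0.3
```

Call:
{"method": "arm_command", "body": {"rows": [0, 585, -184, 10, 0, 0, 585, -184, 10, 0, 0, 585, -184, 10, 0, 0, 585, -184, 10, 0, 0, 585, -184, 10, 0]}}

```text
t: 11.55
tool_pos: [0.5837, 0.0276, 0.2113]
tool_rot: [-3.133, -0.008, 1.575]
wrist_force: [1.5, 0.7, -2.1]
grip_width: 0.0524
```

```bash
python3 go.py .476 .372 .212 90
```

```text
t 11.55 pos [0.5837 0.0276 0.2113] yaw 90.3 w 0.0524 F [ 1.5  0.7 -2.1] q [-0.61  0.37  0.63  1.74 -0.25  1.12  0.11]
shift [ 345. -106.    3.] turn 0.3
```

Call:
{"method": "arm_command", "body": {"rows": [0, 345, -106, 2, 0, 0, 345, -106, 2, 0, 0, 345, -106, 2, 0, 0, 345, -106, 2, 0, 0, 345, -106, 2, 0]}}

```text
t: 12.05
tool_pos: [0.5086, 0.2657, 0.212]
tool_rot: [-3.132, -0.008, 1.575]
wrist_force: [0.8, -0.4, -1.0]
grip_width: 0.0524
```

```bash
python3 go.py .476 .372 .212 90
```

```text
t 12.05 pos [0.5086 0.2657 0.212 ] yaw 90.3 w 0.0524 F [ 0.8 -0.4 -1. ] q [-0.99  0.33  0.55  1.76 -0.2   1.11 -0.37]
shift [106. -32.   1.] turn 0.3
```

Call:
{"method": "arm_command", "body": {"rows": [0, 106, -32, 0, 0, 0, 106, -32, 0, 0, 0, 106, -32, 0, 0, 0, 106, -32, 0, 0, 0, 106, -32, 0, 0]}}

```text
t: 12.55
tool_pos: [0.4765, 0.3695, 0.2123]
tool_rot: [-3.132, -0.005, 1.574]
wrist_force: [1.0, -0.1, -2.1]
grip_width: 0.0522
```

```bash
python3 go.py .476 .371 .065 90; python3 w.py w5
python3 - <<'E'
from h import *
import pickle
f=pickle.load(open('w.pkl','rb'))
E
```

```text
t 12.55 pos [0.4765 0.3695 0.2123] yaw 90.2 w 0.0522 F [ 1.  -0.1 -2.1] q [-1.12  0.38  0.51  1.69 -0.21  1.13 -0.54]
shift [  1.   1. 147.] turn 0.2
[0.4772 0.3687 0.2126] [0.47743693 0.45196346 0.34756377] [-0.32593302  0.00882045  0.00199763]
```

View pics/w5.png

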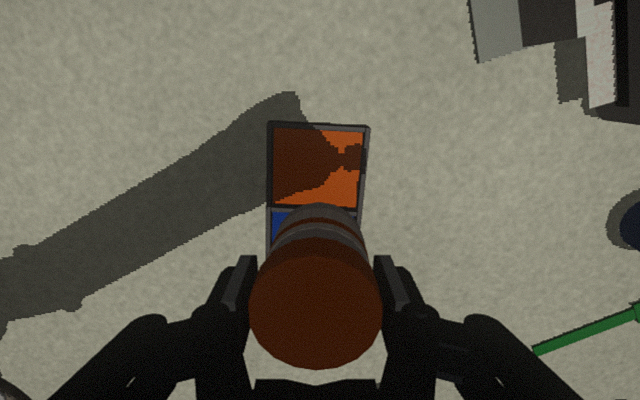

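Run:
```python
from h import *
import pickle
f=pickle.load(open('w.pkl','rb'))
q=np.array([onz(f,*p,.006) for p in [(274,128),(366,132),(358,209),(273,205)]]);print(q.round(4),q.mean(0))
print(onz(f,319,204,.166), onz(f,316,300,.234))
```

```text
[[0.4346 0.4081 0.006 ]
 [0.5244 0.4045 0.006 ]
 [0.5199 0.3242 0.006 ]
 [0.4307 0.3282 0.006 ]] [0.47742268 0.36626324 0.006     ]
[0.47824127 0.38692416 0.166     ] [0.47701404 0.37211584 0.234     ]
```

Call:
{"method": "arm_command", "body": {"rows": [0, 3, 0, 40, 0, 0, 3, 0, 80, 0, 0, 3, 0, 115, 0, 0, 3, 0, 138, 0, 0, 3, 0, 148, 0]}}

```text
t: 13.1
tool_pos: [0.4756, 0.3687, 0.0623]
tool_rot: [-3.13, -0.001, 1.568]
wrist_force: [-0.5, -0.9, -0.8]
grip_width: 0.0522
```

```bash
python3 go.py .476 .371 .053 90
```

```text
t 13.1 pos [0.4756 0.3687 0.0623] yaw 89.8 w 0.0522 F [-0.5 -0.9 -0.8] q [-1.06  0.55  0.45  1.82 -0.31  0.85 -0.46]
shift [2. 0. 9.] turn -0.2
```

Call:
{"method": "arm_command", "body": {"rows": [0, 2, 0, 3, 0, 0, 2, 0, 6, 0, 0, 2, 0, 8, 0, 0, 2, 0, 10, 0, 0, 2, 0, 10, 0]}}

```text
t: 13.6
tool_pos: [0.4757, 0.371, 0.0528]
tool_rot: [-3.13, -0.002, 1.568]
wrist_force: [0.3, 0.8, -2.0]
grip_width: 0.0529
```

Call:
{"method": "arm_command", "body": {"rows": [0, 0, 0, 1, 0, 0, 0, 0, 2, 0, 0, 0, 0, 3, 0, 0, 0, 0, 3, 0, 0, 0, 0, 3, 0]}}

```text
t: 14.1
tool_pos: [0.4759, 0.3714, 0.0525]
tool_rot: [-3.13, -0.004, 1.568]
wrist_force: [-2.7, -1.9, 14.2]
grip_width: 0.0522
```

Touchdown (14 N). Release and rise.

Call:
{"method": "arm_command", "body": {"rows": [0.6, 0, 0, -1, 0, 1, 0, 0, -1, 0, 1, 0, 0, -1, 0, 1, 0, 0, -1, 0, 1, 0, 0, -1, 0]}}

```text
t: 14.6
tool_pos: [0.4759, 0.3713, 0.0532]
tool_rot: [-3.129, -0.003, 1.568]
wrist_force: [-0.1, -0.3, 0.4]
grip_width: 0.0857
```

Call:
{"method": "arm_command", "body": {"rows": [1, 0, 0, -20, 0, 1, 0, 0, -50, 0, 1, 0, 0, -90, 0, 1, 0, 0, -130, 0, 1, 0, 0, -160, 0]}}

```text
t: 15.1
tool_pos: [0.4785, 0.371, 0.2157]
tool_rot: [-3.131, -0.005, 1.568]
wrist_force: [-0.1, 0.1, 0.4]
grip_width: 0.085
```

```bash
python3 go.py .40 -.267 .23 2; python3 w.py w6
```

```text
t 15.1 pos [0.4785 0.371  0.2157] yaw 89.8 w 0.085 F [-0.1  0.1  0.4] q [-1.12  0.38  0.52  1.68 -0.21  1.14 -0.55]
shift [-638.  -77.  -17.] turn 87.8
[0.481  0.3725 0.2206] [0.48001552 0.45347404 0.35091252] [-0.32622438  0.00949851 -0.00403268]
```

View pics/w6.png

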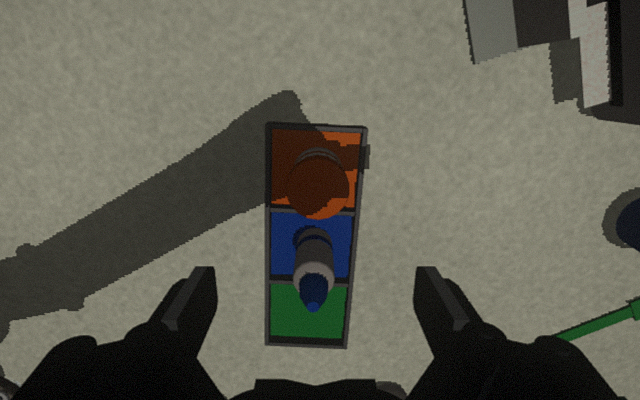

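Both items stand in their bays. Now the carton, turning the jaws across the chute.

Call:
{"method": "arm_command", "body": {"rows": [1, -638, -77, -15, 88, 1, -638, -77, -15, 88, 1, -638, -77, -15, 88, 1, -638, -77, -15, 88, 1, -638, -77, -15, 88]}}

```text
t: 15.65
tool_pos: [0.4477, 0.1206, 0.2191]
tool_rot: [-3.128, 0.001, 0.812]
wrist_force: [1.4, 0.1, -0.1]
grip_width: 0.0856
```

```bash
python3 go.py .40 -.267 .23 2
```

```text
t 15.65 pos [0.4477 0.1206 0.2191] yaw 46.5 w 0.0856 F [ 1.4  0.1 -0.1] q [-1.07  0.11  0.78  2.   -0.1   1.08 -1.  ]
shift [-314.  232.  -14.] turn 44.5
```

Call:
{"method": "arm_command", "body": {"rows": [1, -314, 232, -14, 44, 1, -314, 232, -14, 44, 1, -314, 232, -14, 44, 1, -314, 232, -14, 44, 1, -314, 232, -14, 44]}}

```text
t: 16.15
tool_pos: [0.4169, -0.1271, 0.2263]
tool_rot: [-3.131, 0.008, 0.063]
wrist_force: [0.7, -0.3, -0.3]
grip_width: 0.0855
```

```bash
python3 go.py .40 -.267 .23 2
```

```text
t 16.15 pos [ 0.4169 -0.1271  0.2263] yaw 3.6 w 0.0855 F [ 0.7 -0.3 -0.3] q [-0.83  0.03  1.06  2.05 -0.04  1.09 -1.26]
shift [-26. 139.  -5.] turn 1.6
```

Call:
{"method": "arm_command", "body": {"rows": [1, -20, 139, -5, 1, 1, -20, 139, -5, 1, 1, -20, 139, -5, 1, 1, -20, 139, -5, 1, 1, -20, 139, -5, 1]}}

```text
t: 16.65
tool_pos: [0.4047, -0.2683, 0.2296]
tool_rot: [-3.131, 0.009, 0.041]
wrist_force: [0.2, 0.1, -0.1]
grip_width: 0.0854
```

```bash
python3 go.py .40 -.267 .23 2;python3 w.py w7
```

```text
t 16.65 pos [ 0.4047 -0.2683  0.2296] yaw 2.3 w 0.0854 F [ 0.2  0.1 -0.1] q [-0.47  0.24  1.13  1.94 -0.24  1.12 -0.77]
shift [-5. -2. -0.] turn 0.3
[ 0.4055 -0.2667  0.2296] [ 0.48956603 -0.26684083  0.36368436] [-0.33914572  0.00986312 -1.53105584]
```

View pics/w7.png

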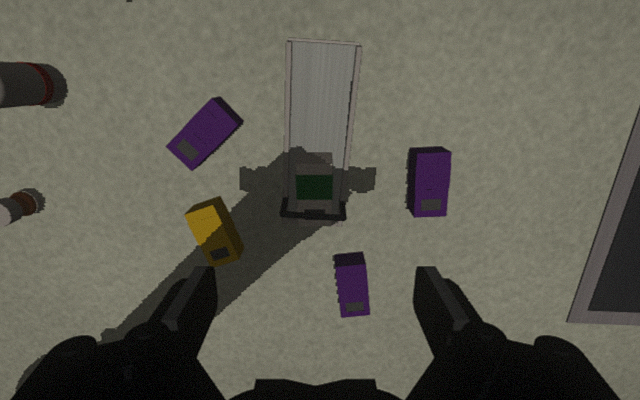

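Run:
```python
from h import *
import pickle
f=pickle.load(open('w.pkl','rb'))
cv2.imwrite('pics/w7z.png',cv2.convertScaleAbs(cv2.resize(f['img'][130:230,260:390],None,fx=6,fy=6,interpolation=cv2.INTER_CUBIC),alpha=2.5))
b,m=blobs(f['img'],(50,80,15),(85,255,255),60,(280,150,350,220));print(b)
c,_=cv2.findContours(m,0,1);c=max(c,key=cv2.contourArea);r=cv2.minAreaRect(c);print(r)
for p in cv2.boxPoints(r):print(p,onz(f,*p,.0515))
print(onz(f,*b[0][0],.0515))
```

```text
[([313.8, 186.7], [296, 175, 37, 25, 836])]
((314.0, 187.0), (24.0, 36.0), 90.0)
[296. 175.] [ 0.40112741 -0.24960199  0.0515    ]
[332. 175.] [ 0.40255553 -0.28317747  0.0515    ]
[332. 199.] [ 0.37881791 -0.28451137  0.0515    ]
[296. 199.] [ 0.37732901 -0.25011579  0.0515    ]
[ 0.39039029 -0.26665493  0.0515    ]
```

View pics/w7z.png

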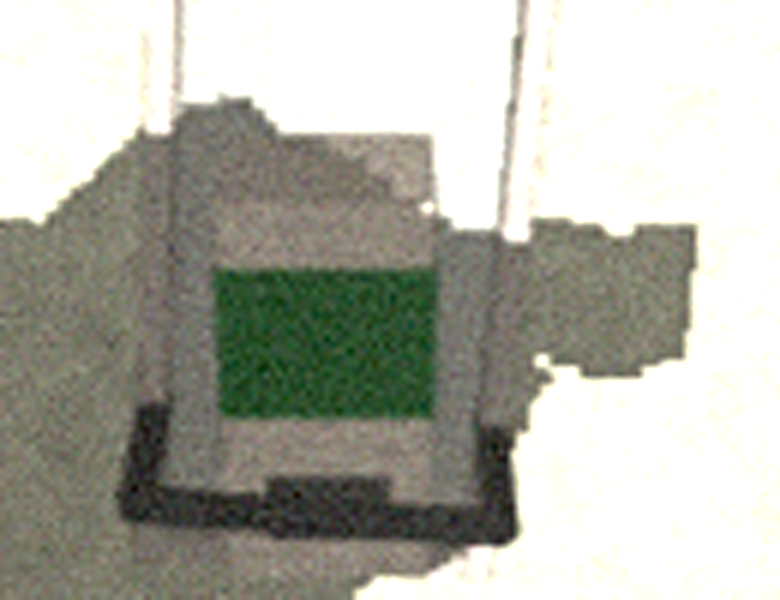

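```bash
python3 go.py .393 -.2668 .045 2.3
```

```text
t 16.7 pos [ 0.4055 -0.2667  0.2296] yaw 2.6 w 0.0853 F [ 0.4  0.8 -0.5] q [-0.48  0.24  1.13  1.94 -0.24  1.13 -0.77]
shift [-11.   2. 185.] turn 0.3
```

Call:
{"method": "arm_command", "body": {"rows": [1, -11, 2, 45, 0, 1, -11, 2, 90, 0, 1, -11, 2, 120, 0, 1, -11, 2, 140, 0, 1, -11, 2, 150, 0]}}

```text
t: 17.2
tool_pos: [0.3931, -0.2643, 0.0778]
tool_rot: [-3.128, 0.012, 0.049]
wrist_force: [1.0, 0.7, -0.2]
grip_width: 0.0851
```

```bash
python3 go.py .393 -.2668 .045 2.3
```

```text
t 17.2 pos [ 0.3931 -0.2643  0.0778] yaw 2.8 w 0.0851 F [ 1.   0.7 -0.2] q [-0.24  0.45  0.92  2.11 -0.5   0.83 -0.53]
shift [ 0.  3. 33.] turn 0.5
```

Call:
{"method": "arm_command", "body": {"rows": [1, 0, 3, 12, 0, 1, 0, 3, 22, 0, 1, 0, 3, 29, 0, 1, 0, 3, 33, 0, 1, 0, 3, 33, 0]}}

```text
t: 17.7
tool_pos: [0.3928, -0.2669, 0.0446]
tool_rot: [-3.127, 0.012, 0.049]
wrist_force: [1.1, -0.7, 0.1]
grip_width: 0.0854
```

```bash
python3 go.py .393 -.2668 .045 2.3; python3 w.py w8
```

```text
t 17.7 pos [ 0.3928 -0.2669  0.0446] yaw 2.8 w 0.0854 F [ 1.1 -0.7  0.1] q [-0.18  0.51  0.86  2.13 -0.57  0.77 -0.47]
shift [ 0. -0. -0.] turn 0.5
[ 0.3929 -0.2671  0.0449] [ 0.47793042 -0.26519257  0.17845988] [-0.34146184  0.01376845 -1.52335942]
```

View pics/w8.png

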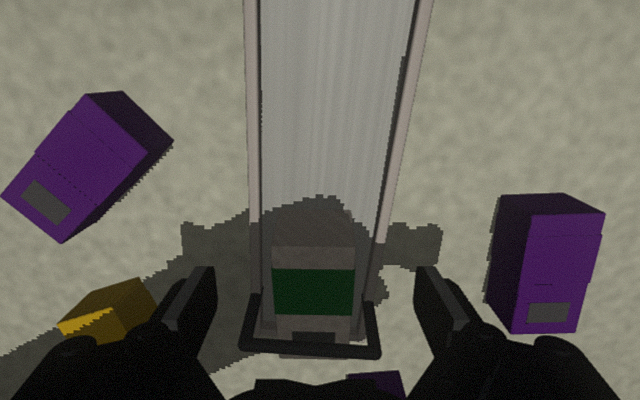

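Run:
```python
from h import *
import pickle
f=pickle.load(open('w.pkl','rb'))
for p in [(.393,-.267,.05),(.404,-.224,.05),(.382,-.224,.05),(.360,-.236,.058)]:print(p,proj(f,p))
print('bar', onz(f,312,347,.0545),onz(f,252,340,.0545),onz(f,372,350,.0545))
```

```text
(0.393, -0.267, 0.05) (np.float64(313.85772922931443), np.float64(283.5189270961446))
(0.404, -0.224, 0.05) (np.float64(212.87755950486724), np.float64(256.0905748358179))
(0.382, -0.224, 0.05) (np.float64(215.42946788436126), np.float64(300.1668426532457))
(0.36, -0.236, 0.058) (np.float64(239.89920752939761), np.float64(354.5936920797384))
bar [ 0.3628591  -0.26764153  0.0545    ] [ 0.36515497 -0.24076397  0.0545    ] [ 0.36279465 -0.29458373  0.0545    ]
```

Bar sits at x≈0.363 and the pads' near edge at 0.382, so they are clear. The carton is centred between the fingers. Closing.

Call:
{"method": "arm_command", "body": {"rows": [0, 0, 0, 0, 0, 0, 0, 0, 0, 0, 0, 0, 0, 0, 0, 0, 0, 0, 0, 0, 0, 0, 0, 0, 0]}}

```text
t: 18.25
tool_pos: [0.3933, -0.2672, 0.0455]
tool_rot: [-3.127, 0.01, 0.049]
wrist_force: [-0.8, 0.2, 6.7]
grip_width: 0.0328
```

Call:
{"method": "arm_command", "body": {"rows": [0, 0, 0, 0, 0, 0, 0, 0, 0, 0, 0, 0, 0, 0, 0, 0, 0, 0, 0, 0, 0, 0, 0, 0, 0]}}

```text
t: 18.75
tool_pos: [0.3933, -0.2672, 0.0456]
tool_rot: [-3.127, 0.01, 0.048]
wrist_force: [0.6, -0.1, 0.2]
grip_width: 0.0323
```

```bash
python3 go.py
python3 - <<'E'
from workcell import robot
from h import *
s=robot.sense();p=s['tool_pos'];R=Ro.from_euler('xyz',s['tool_rot']).as_matrix()
d=np.array([np.cos(.16)*np.cos(-.03),np.cos(.16)*np.sin(-.03),np.sin(.16)])
print(R.T@d*1000*.048, R.T@np.array([0,0,1]))
E
```

```text
t 18.75 pos [ 0.3933 -0.2672  0.0456] yaw 2.8 w 0.0323 F [ 0.6 -0.1  0.2] q [-0.18  0.51  0.86  2.13 -0.57  0.77 -0.47]
[47.1595891   3.59891081 -8.18663525] [-0.01032468 -0.01422352 -0.99984553]
```

Call:
{"method": "arm_command", "body": {"rows": [0, 5, 0, -1, 0, 0, 10, 1, -2, 0, 0, 16, 1, -3, 0, 0, 22, 2, -4, 0, 0, 24, 2, -4, 0]}}

```text
t: 19.25
tool_pos: [0.418, -0.2683, 0.0495]
tool_rot: [-3.128, 0.011, 0.05]
wrist_force: [-3.2, 1.8, 5.5]
grip_width: 0.0328
```

```bash
python3 go.py
```

```text
t 19.25 pos [ 0.418  -0.2683  0.0495] yaw 2.8 w 0.0328 F [-3.2  1.8  5.5] q [-0.19  0.53  0.85  2.08 -0.57  0.8  -0.5 ]
```

Call:
{"method": "arm_command", "body": {"rows": [0, 6, 0, -1, 0, 0, 12, 1, -2, 0, 0, 18, 1, -4, 0, 0, 23, 2, -5, 0, 0, 25, 2, -5, 0]}}

```text
t: 19.75
tool_pos: [0.4449, -0.2692, 0.0544]
tool_rot: [-3.129, 0.009, 0.051]
wrist_force: [-0.0, 1.0, -0.8]
grip_width: 0.0326
```

```bash
python3 go.py
python3 - <<'E'
from workcell import robot
from h import *
f=robot.grab_frame('side');cv2.imwrite('pics/s9.png',cv2.resize(f['img'][200:350,300:480],None,fx=4,fy=4,interpolation=cv2.INTER_CUBIC))
E
```

```text
t 19.75 pos [ 0.4449 -0.2692  0.0544] yaw 2.9 w 0.0326 F [-0.   1.  -0.8] q [-0.19  0.56  0.85  2.02 -0.58  0.83 -0.53]
```

View pics/s9.png

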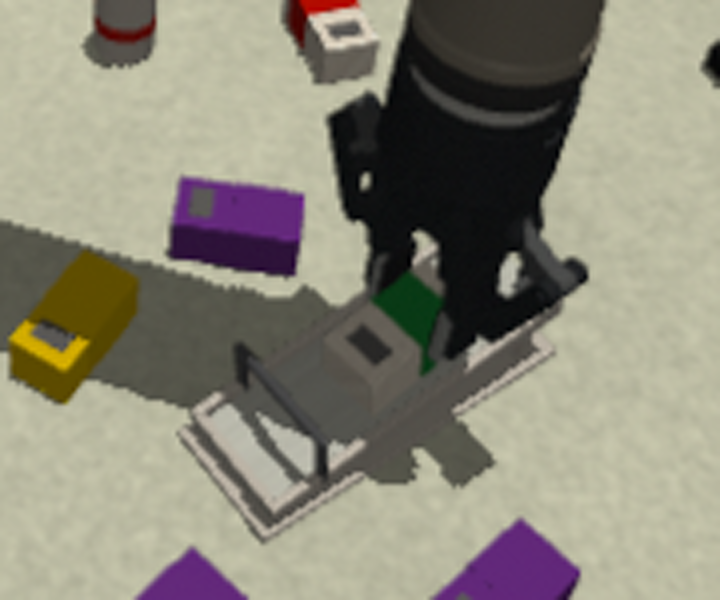

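Carton's low end is well uphill of the bar. Lifting.

Call:
{"method": "arm_command", "body": {"rows": [0, 0, 0, -15, 0, 0, 0, 0, -45, 0, 0, 0, 0, -90, 0, 0, 0, 0, -130, 0, 0, 0, 0, -150, 0]}}

```text
t: 20.3
tool_pos: [0.4471, -0.2727, 0.2085]
tool_rot: [-3.13, 0.004, 0.049]
wrist_force: [0.5, 0.6, -0.9]
grip_width: 0.0327
```

```bash
python3 go.py .479 .199 .2 3
```

```text
t 20.3 pos [ 0.4471 -0.2727  0.2085] yaw 2.8 w 0.0327 F [ 0.5  0.6 -0.9] q [-0.37  0.36  1.05  1.89 -0.35  1.11 -0.71]
shift [  55. -469.   14.] turn -0.2
```

Call:
{"method": "arm_command", "body": {"rows": [0, 55, -469, 5, 0, 0, 55, -469, 5, 0, 0, 55, -469, 5, 0, 0, 55, -469, 5, 0, 0, 55, -469, 5, 0]}}

```text
t: 20.8
tool_pos: [0.4632, -0.02, 0.2073]
tool_rot: [-3.129, 0.003, 0.048]
wrist_force: [1.5, -0.2, -0.8]
grip_width: 0.0324
```

```bash
python3 go.py .479 .199 .2 3
```

```text
t 20.8 pos [ 0.4632 -0.02    0.2073] yaw 2.8 w 0.0324 F [ 1.5 -0.2 -0.8] q [-1.03  0.18  1.11  2.02 -0.21  1.05 -1.34]
shift [  26. -218.   10.] turn -0.2
```

Call:
{"method": "arm_command", "body": {"rows": [0, 26, -218, 5, 0, 0, 26, -218, 5, 0, 0, 26, -218, 5, 0, 0, 26, -218, 5, 0, 0, 26, -218, 5, 0]}}

```text
t: 21.3
tool_pos: [0.4781, 0.2049, 0.2056]
tool_rot: [-3.127, 0.002, 0.055]
wrist_force: [-0.5, 0.6, -1.1]
grip_width: 0.033
```

```bash
python3 go.py .479 .199 .12 3; python3 w.py w10
```

```text
t 21.3 pos [0.4781 0.2049 0.2056] yaw 3.1 w 0.033 F [-0.5  0.6 -1.1] q [-1.29  0.32  0.99  1.91 -0.32  1.08 -1.69]
shift [ 1.  7. 86.] turn 0.1
[0.4783 0.2067 0.2054] [0.56205088 0.20691922 0.34023295] [-0.332266    0.01446076 -1.51697336]
```

View pics/w10.png

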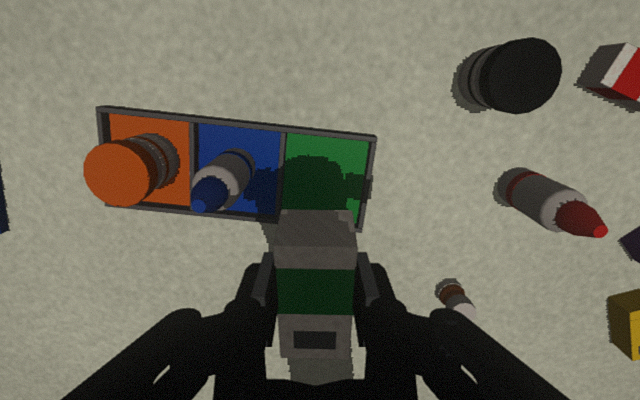

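```bash
python3 - <<'E'
from h import *
import pickle
f=pickle.load(open('w.pkl','rb'))
q=np.array([onz(f,*p,.006) for p in [(287,134),(371,139),(358,226),(281,217)]]);print(q.round(4),q.mean(0))
E
python3 go.py .479 .199 .05 3
```

```text
[[0.5097 0.2358 0.006 ]
 [0.5094 0.1549 0.006 ]
 [0.418  0.1588 0.006 ]
 [0.4233 0.2397 0.006 ]] [0.46511582 0.19728549 0.006     ]
t 21.35 pos [0.4783 0.2067 0.2054] yaw 3.3 w 0.0331 F [-0.4  2.7 -0.7] q [-1.29  0.32  0.99  1.9  -0.32  1.08 -1.69]
shift [  1.  10. 155.] turn 0.3
```

Call:
{"method": "arm_command", "body": {"rows": [0, 0, 9, 20, 0, 0, 0, 9, 60, 0, 0, 0, 10, 100, 0, 0, 0, 10, 130, 0, 0, 0, 10, 145, 0]}}

```text
t: 21.85
tool_pos: [0.4771, 0.1973, 0.0586]
tool_rot: [-3.128, 0.005, 0.056]
wrist_force: [-0.7, 0.4, -1.4]
grip_width: 0.0325
```

```bash
python3 go.py .477 .199 .037 3
```

```text
t 21.85 pos [0.4771 0.1973 0.0586] yaw 3.2 w 0.0325 F [-0.7  0.4 -1.4] q [-1.11  0.52  0.81  2.04 -0.54  0.8  -1.48]
shift [ 0. -1. 22.] turn 0.2
```

Call:
{"method": "arm_command", "body": {"rows": [0, 0, -1, 8, 0, 0, 0, -1, 14, 0, 0, 0, -1, 18, 0, 0, 0, -1, 20, 0, 0, 0, -1, 21, 0]}}

```text
t: 22.35
tool_pos: [0.4775, 0.1988, 0.0382]
tool_rot: [-3.128, 0.004, 0.056]
wrist_force: [0.1, 0.6, -1.0]
grip_width: 0.0326
```

Call:
{"method": "arm_command", "body": {"rows": [0, 0, 0, 1, 0, 0, 0, 0, 2, 0, 0, 0, 0, 3, 0, 0, 0, 0, 4, 0, 0, 0, 0, 4, 0]}}

```text
t: 22.85
tool_pos: [0.4782, 0.1991, 0.0351]
tool_rot: [-3.127, 0.003, 0.056]
wrist_force: [-0.5, -0.2, 6.1]
grip_width: 0.0325
```

Contact at the predicted height. I'll ease down a little further so it levels, then release.

Call:
{"method": "arm_command", "body": {"rows": [0, 0, 0, 1, 0, 0, 0, 0, 2, 0, 0, 0, 0, 3, 0, 0, 0, 0, 3, 0, 0, 0, 0, 3, 0]}}

```text
t: 23.35
tool_pos: [0.4793, 0.1992, 0.0337]
tool_rot: [-3.125, 0.002, 0.055]
wrist_force: [-1.0, -0.8, 12.7]
grip_width: 0.0325
```

Call:
{"method": "arm_command", "body": {"rows": [0.45, 0, 0, 0, 0, 0.55, 0, 0, 0, 0, 0.6, 0, 0, 0, 0, 0.6, 0, 0, 0, 0, 0.6, 0, 0, 0, 0]}}

```text
t: 23.85
tool_pos: [0.4791, 0.1992, 0.0335]
tool_rot: [-3.126, 0.002, 0.055]
wrist_force: [0.7, 0.4, 0.1]
grip_width: 0.0515
```

Call:
{"method": "arm_command", "body": {"rows": [0.6, 0, 0, -15, 0, 0.6, 0, 0, -40, 0, 0.6, 0, 0, -80, 0, 0.6, 0, 0, -120, 0, 0.6, 0, 0, -160, 0]}}

```text
t: 24.35
tool_pos: [0.4796, 0.196, 0.1957]
tool_rot: [-3.126, 0.002, 0.054]
wrist_force: [0.2, 1.8, 0.4]
grip_width: 0.051
```

```bash
python3 go.py .477 .199 .037 3; python3 w.py w11;python3 - <<'E'
from workcell import robot
from h import *
for n in('side','top'):
    f=robot.grab_frame(n);cv2.imwrite(f'pics/{n}11.png',f['img'])
E
```

```text
t 24.35 pos [0.4796 0.196  0.1957] yaw 3.1 w 0.051 F [0.2 1.8 0.4] q [-1.27  0.33  0.99  1.92 -0.33  1.06 -1.66]
shift [ -2.  -1. 159.] turn 0.1
[0.4839 0.1968 0.2017] [0.56344962 0.19787635 0.33032967] [-0.33222144  0.01559696 -1.51772782]
```

View pics/w11.png

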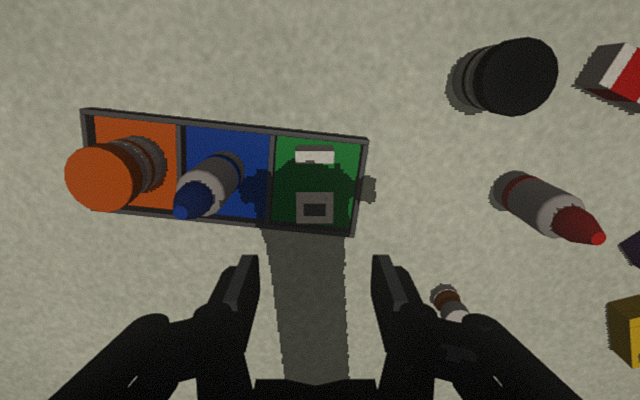

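View pics/side11.png

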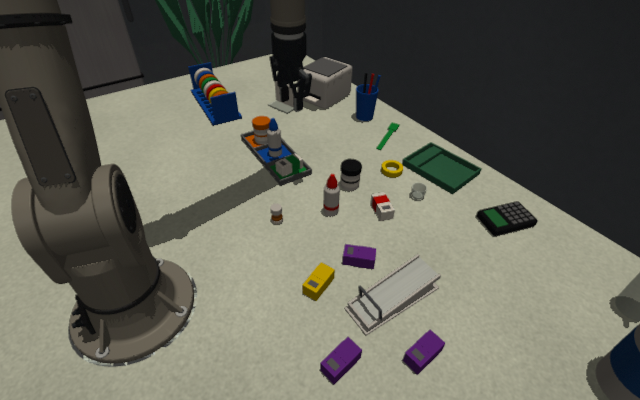

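Run:
```python
from h import *
import pickle
f=pickle.load(open('w.pkl','rb'))
cv2.imwrite('pics/w11z.png',cv2.convertScaleAbs(cv2.resize(f['img'][120:250,250:380],None,fx=4.5,fy=4.5,interpolation=cv2.INTER_CUBIC),alpha=2))
s=cv2.imread('pics/side11.png');cv2.imwrite('pics/s11z.png',cv2.convertScaleAbs(cv2.resize(s[100:200,225:325],None,fx=6,fy=6,interpolation=cv2.INTER_CUBIC),alpha=1.5))
```

```text
(no output)
```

View pics/w11z.png

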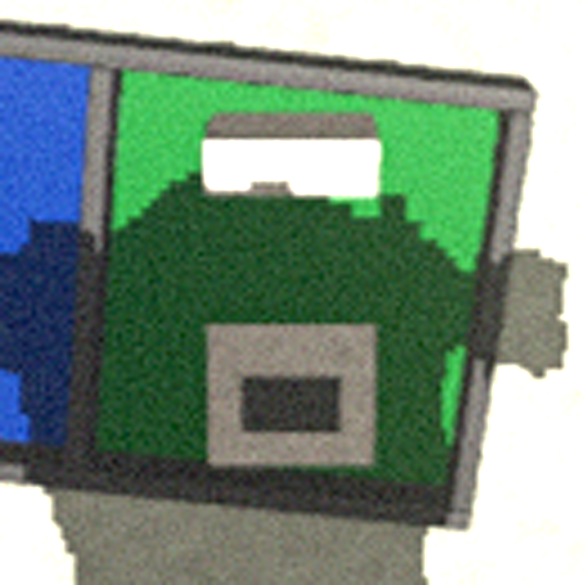

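View pics/s11z.png

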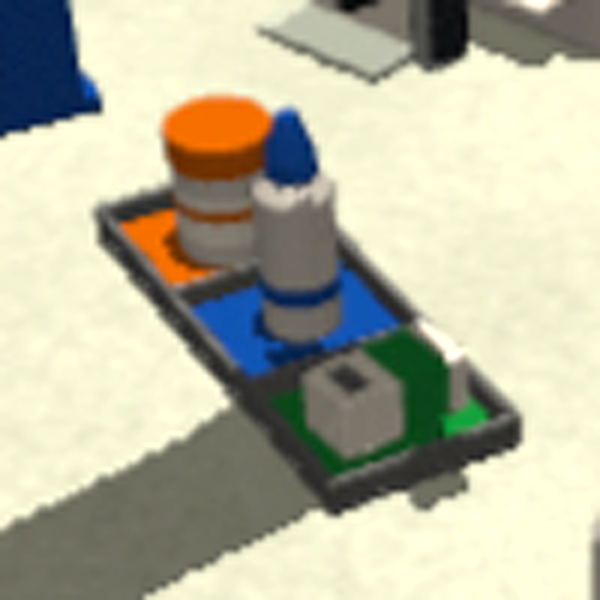

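Run:
```python
from h import *
import pickle
f=pickle.load(open('w.pkl','rb'))
a=onz(f,314.5,223.5,.036);b=onz(f,315,150.5,.036);print(a,b,(a+b)/2,np.linalg.norm(a-b))
q=np.array([onz(f,250+u/4.5,120+v/4.5,.006) for u,v in [(118,70),(500,110),(445,485),(95,450)]]);print(q.mean(0))
T0=cv2.imread('pics/top0.png');T=cv2.imread('pics/top11.png');d=cv2.absdiff(T0,T)
for n,c in [('jb',(297,160)),('rb',(315,193)),('rc',(339,161))]:
    print(n,d[c[1]-14:c[1]+14,c[0]-14:c[0]+14].max())
```

```text
[0.43667543 0.19611685 0.036     ] [0.50460208 0.19926921 0.036     ] [0.47063875 0.19769303 0.036     ] 0.06799976681601427
[0.46587724 0.1984105  0.006     ]
jb 26
rb 25
rc 25
```

The carton's top face spans 68.0 mm on the z = 36 mm plane, so it lies flat, about 5 mm from the bay centre. The look-alikes show only noise-level change. Handing in.

Run:
```python
from workcell import robot
print(robot.finish_job())
print(robot.sense()['t'])
```

```text
the job is handed in; nothing more can be done
None
the job is handed in; nothing more can be done
```

The order is made up in the caddy and the job was handed in at about 24.5 s of the 88 s allowed. No verdict is reported.

- **Bottle and jar:** I stood the white bottle with the blue cap in the blue bay and the white jar with the orange lid in the orange bay. Each was lowered until it touched (about 15 N at the wrist) before release. The final side and wrist pictures show both upright in their bays. I did not re-measure their final centres.
- **Carton:** I slid it about 50 mm up the chute, and the side picture showed it clear of the bar before I lifted it. It was lowered until its low end touched (6 N, then 13 N as I eased it down to level it). After release its top face measures 68.0 mm at a height of 36 mm, so it lies flat, right way up, about 5 mm from the bay centre.
- **Look-alikes:** The top view around the black-lidded jar, red-capped bottle and red-banded carton matches the first picture to within noise. The purple and yellow boxes appear unmoved in the side picture.
- **Arm:** It ended about 160 mm above the caddy, touching nothing.

**Disagreements:** The top and side cameras differed by up to about 6 mm in y near the caddy, so I used wrist views for the final placing. The tool picked up a tilt of up to 0.02 rad during the moves, well under the 0.12 rad limit.

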